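# Face the pipe's stripe to the code reader and hold its sprung shutter open

### The job

Turn the capped pipe standing in the round seat until its white stripe faces straight at the code reader's lens, leave it standing in the seat and let go of it. Then swing the reader's spring-loaded shutter arm aside (the red post is its handle), against the spring all the way to its stop, and finish while still holding it there so that the lens can see the pipe; if let go, it springs shut. Leave the orange cup, the nut and the bolt where they are.

Things in the scene. Friction and masses are not known exactly. Their poses are not given: they have to be found in the camera images.
- reader: Code-reader fixture fixed to the bench: aluminium base plate 310 x 120 x 10 mm (x from -55 to +255 mm, y from -60 to +60 mm in its own frame). Origin on the bench under the pipe seat's axis; its x axis points from the seat to the lens, z up. At x 135 to 235 mm, y -38 to +38 mm stands the blue reader block, top at z 65 mm, lens in the middle of the face that looks at the seat.
- seat (a point): Centre of the seat's floor (10 mm above the bench, on the fixture's origin axis): a dark steel ring, inside diameter 46 mm, 8 mm high, in which the pipe stands loosely. Axes as reader.
- lens (a point): Centre of the round green lens in a black bezel, on the blue block's face, 130 mm from the seat's axis and 42 mm above the bench.
- pipe: The loose pipe that stands in the seat: dark steel, 42 mm in diameter, 120 mm tall, 250 g, with a blue plastic cap at the top. Origin at the centre of its foot, z up, own x axis points to its white stripe.
- pipe_center (a point): Centre of the pipe, half-way up (70 mm above the bench as it stands). Axes as pipe: x points to the white stripe. At the start the stripe is turned 0.6 to 2.4 rad counter-clockwise (from above) from the direction to the lens; it can be turned in its seat in one or more grasps.
- stripe (a point): Middle of the 8 mm wide white stripe that runs up the pipe's side (21 mm from the axis, half-way up) and across the top of the cap from its centre to its edge.
- shutter_angle (a joint): Angle of the shutter arm about its upright pivot on top of the reader block: 0 is shut (arm points from the pivot at the seat, its black flag before the lens), grows as the post swings towards the fixture's -y side (counter-clockwise from above), 1.05 rad is the stop. Spring torque 0.20 N m at 0 and 0.62 N m at the stop: at the post 2.4 N rising to 7.3 N; it springs shut when let go.
- shutter_pivot (a point): Point on the shutter's upright pivot axis, at the height of the post's centre (98 mm above the bench), 195 mm from the seat's axis along the fixture's x. The pivot's hub and spring below it reach 90 mm above the bench.
- shutter: The shutter arm, a steel cage of two bars with a black flag, 38 mm wide, hanging before the lens and an upright red post on its outer end. Origin on the pivot axis at the block's top (65 mm above the bench); its own -x axis points from the pivot to the post. Arm 8 mm thick and 24 mm wide, upper face 77 mm above the bench.
- post_center (a point): Centre of the upright red post, 85 mm from the pivot axis: round, 14 mm in diameter, 42 mm tall. This point is half-way up, 98 mm above the bench (its top is at 119 mm).
- orange_cup: Orange ceramic cup, 23 mm in diameter, 42 mm tall, standing left of the fixture; origin at its foot. Leave alone.
- nut: Large steel nut, 36 x 41 x 19 mm, lying right of the fixture; origin under its centre. Leave alone.
- bolt: Steel bolt, 71 mm long, lying left of the fixture near the blue block; origin under its centre. Leave alone.
Not all that is in view belongs to the job. There is more than one size of the pipe; the one meant has the size given above.

How it is judged:
On the way, in this order (a step that is already met when the one before it is completed fails the run):
1. the pipe stands in its seat, let go, its white stripe facing the lens (horizontal distance between pipe_center and seat below 0.008 m and angle between pipe_center's own z axis and vertical below 0.08 rad and z of pipe_center in the frame of seat below 0.066 m and y of stripe in the frame of reader between -0.0065 and 0.0065 m and x of stripe in the frame of reader above 0.012 m and contact force between the fingers and pipe below 0.1 N), for 0.2 s.
2. the shutter arm is swung to its stop and held there (value of joint shutter_angle above 0.98 rad and contact force between the fingers and shutter above 1 N), for 0.2 s.
At the end, for the whole second after the job is handed in: The fingers hold the shutter arm (over 1 N), it is still and within 0.07 rad of its stop; the pipe is untouched, upright (0.08 rad) in its seat (axis within 8 mm), its stripe towards the lens and within 6.5 mm of the line from seat to lens (about 18 degrees) (all of step 1 and all of step 2 and velocity of joint shutter_angle between -0.1 and 0.1 rad/s); the arm keeps its last pose, push and grip.
It fails at once if the orange cup is moved by more than 30 mm (distance of orange_cup from where it was at the start of the episode above 0.03 m).
It fails at once if the nut is moved by more than 30 mm (distance of nut from where it was at the start of the episode above 0.03 m).
It fails at once if the bolt is moved by more than 30 mm (distance of bolt from where it was at the start of the episode above 0.03 m).
It also fails if it takes over 64 s, if anything falls off the work surface, if the arm or the gripper's body presses on something with over 40 N, if the wrist force passes 120 N, or if a joint passes its speed limit or range.

### The arm

A 6-joint arm with a two-finger parallel gripper is mounted at the origin on a cart in front of the work surface, level with it; the furniture and walls round the work are solid. World frame = base frame: x ahead of the robot, y to its left, z up, the work surface at z = 0. Lengths are in m, angles in rad, forces in N, time in s.
With the tool pointing down it reaches from about 0.325 to 0.775 m from the base axis. Payload 5.5 kg.
Tool frame: the origin (TCP) lies between the finger pads; the fingertips stand 19 mm ahead of it and the grasp point (between the pads) is the TCP; z points along the fingers, y is the line along which they close (so a half turn about z gives the same grasp; the last joint's range is limited). The gripper opens to 88 mm and grips with 3 to 60 N. Pads are 20 mm wide; open, the fingers measure 115 mm over their backs; the gripper's body (75 mm by 178 mm) begins 61 mm behind the grasp point.
Start: joints at [1.122, 0.091, 1.231, -0, 1.82, -0.057], TCP at [0.229, 0.555, 0.242] pointing down, gripper open.
Joint ranges: [-2.87, 2.87], [-0.86, 2.18], [0.17, 2.46], [-1.51, 4.65], [0.06, 2.69], [-2.65, 2.65]. Speed limits (rad/s): [2.57, 2.57, 3.01, 3.14, 3.14, 3.14].

### API

Orientations are given as [roll, pitch, yaw] about the fixed x, y, z axes, in that order (R = Rz(yaw) Ry(pitch) Rx(roll)).
In Python, from workcell import bot gives the robot as it stands.
- The arm moves only by the shell command python3 -m pendant 'ROWS' [FORCE]. ROWS is JSON, a list of rows, each an object of numbers: "tx", "ty", "tz": the shift along the tool's x, y, z in mm; "spin": the turn about the tool's z in degrees; "jaw": the closure in counts, from 0 (fully open) to 255 (shut). A call has 1 to 20 rows; each row shifts and turns the commanded pose from where the row before left it, along the tool's axes as they then stand; what a row does not reach is not made up. A row lasts 1/10 s, in which the tool goes at most 50 mm and 8.59 degrees, less where a joint would pass 70% of its speed; a pose out of reach is approached as far as the arm can. A call with a gripper value outside its range is refused whole. The fingers move at their own pace and stop on an object; FORCE is the grip in N (left out, the last holds). Time passes only in rows, so rows that do not move let the fingers close. It gives the time, the measured TCP pose, the force, the opening and the grip force at its end, in the units of the state.
- bot.sense(): the state, without advancing time (a new reading comes with each control period).
- bot.capture(name): name is "scene" or "side" or "wrist"; returns a dict with "image" (480x640x3 uint8, red, green, blue), "fovy" (degrees; the focal length in pixels is half the picture's height over the tangent of half this angle, whatever the lens; pixels are square), "cx", "cy" (the principal point, pixels), "view" (4x4, takes a point from world to camera coordinates); the wrist camera has in their place "mount" (4x4, takes a point from camera to tool coordinates, whose origin is the TCP and whose axes are the flange's). Camera axes: x right, y up, looking along -z (the intrinsics and any distortion apply to the point x, -y, -z); pixel columns grow to the right and rows downward; lengths in m; the calibration is good to about 2 mm. The wrist camera is an equidistant fisheye: a pixel r from the principal point sees the ray r / f radians off the axis. A picture is of the moment at which its call begins: read the wrist's pose just before it. There is no depth.
- bot.finish_job(): hands the job in; it is judged then, once.
The state is a dict: "t": time; "joints": joint angles; "joint_velocities": joint speeds; "joint_efforts": joint torques, N m; "position": TCP position; "eef_rot": TCP orientation; "force": force on the tool from outside, world axes, zero at the start; "ft_torque": the same for the moment, N m; "grip_width": finger opening in m; "finger_force": force on a finger pad.
Only numpy, scipy, OpenCV 4.12 (cv2) and the standard library are available. Lean on these libraries where they do the work, as an engineer would, in place of code of your own. Each camera call takes 0.05 s, during which the arm holds its last target. There are 200 camera calls.

## Working session

There is one attempt and no reset: what is moved stays moved. The work goes in short steps, Python scripts to look and compute and a shell command to move; the robot and the scene stay as the last step left them, time stands still between calls to the robot, and variables do not carry over. Pictures are saved under pics/ and viewed, at most 10 in all, crops included, and the job is handed in when it is done.

```bash
mkdir -p pics; ls; python3 - <<'E'
from workcell import bot
import cv2,numpy as np
s=bot.sense();print(s)
for n in ("scene","side","wrist"):
    c=bot.capture(n);cv2.imwrite(f"pics/{n}0.png",c["image"][:,:,::-1])
    print(n,{k:(np.round(v,4).tolist() if k!="image" else 0) for k,v in c.items()})
E
```

```text
pics
{'t': 0.0, 'joints': array([ 1.12229287e+00,  9.18618512e-02,  1.23188790e+00, -6.72569173e-06,
        1.81982071e+00, -5.66780595e-02]), 'joint_velocities': array([-0.00138262, -0.00138891,  0.00071978,  0.00218761, -0.00152465,
       -0.00084465]), 'joint_efforts': array([-1.11569570e-03, -4.46456373e+01, -4.06444824e+01,  6.96865493e-02,
        2.96868675e-02, -1.76815879e-04]), 'position': array([0.22899989, 0.55428798, 0.24050393]), 'eef_rot': array([-3.13961765e+00, -1.05527462e-04,  2.74976550e+00]), 'force': array([-0.08249579,  0.2226004 , -0.04646972]), 'ft_torque': array([-0.01460779,  0.03717241,  0.0775961 ]), 'finger_force': 0.0, 'grip_width': 0.08746703090683977}
scene {'image': 0, 'fovy': 45.0619, 'cx': 318.7983, 'cy': 259.121, 'view': [[0.5103, -0.8599, -0.0163, -0.1985], [0.5738, 0.3262, 0.7512, -0.4004], [-0.6406, -0.3927, 0.6598, -0.7702], [0.0, 0.0, 0.0, 1.0]]}
side {'image': 0, 'fovy': 46.4722, 'cx': 320.8142, 'cy': 243.911, 'view': [[-0.9975, -0.0668, 0.0241, 0.5053], [0.0517, -0.4509, 0.8911, -0.0756], [-0.0486, 0.8901, 0.4532, -1.0018], [0.0, 0.0, 0.0, 1.0]]}
wrist {'image': 0, 'fovy': 65.7065, 'cx': 319.6191, 'cy': 238.108, 'mount': [[-0.0013, 0.9707, 0.2401, 0.0647], [1.0, 0.0012, 0.0004, -0.0008], [0.0001, 0.2401, -0.9707, -0.1431], [0.0, 0.0, 0.0, 1.0]]}
```

View pics/scene0.png

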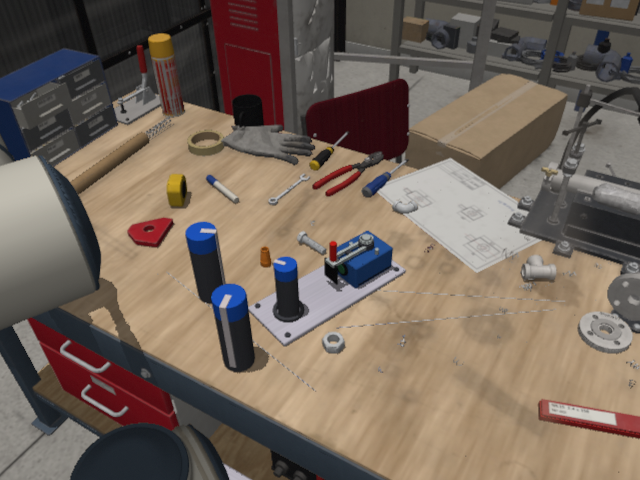

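View pics/side0.png

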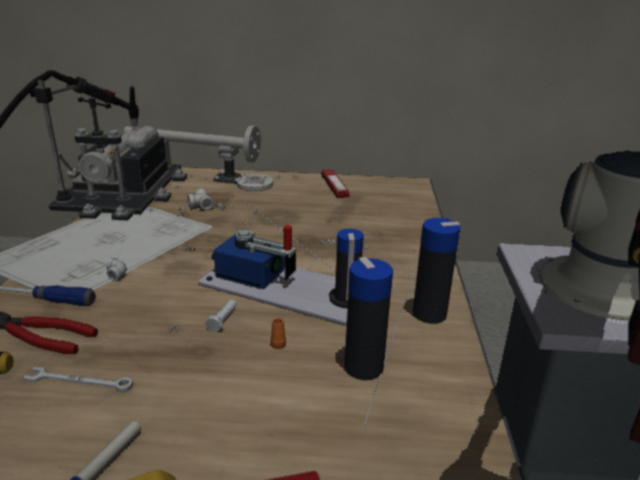

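View pics/wrist0.png

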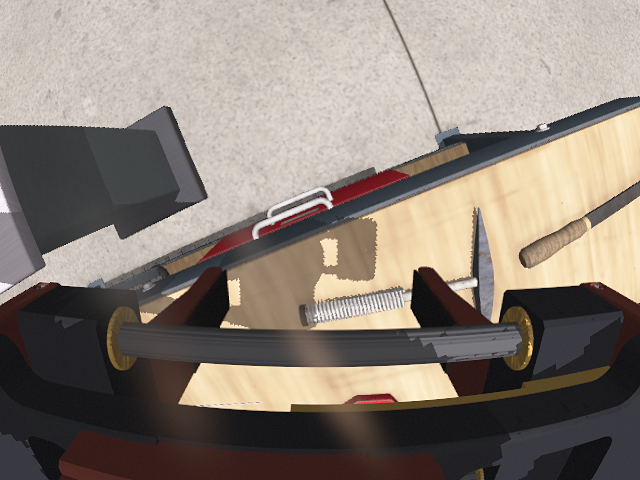

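The scene view has the seated small pipe's cap at about (286,265) and the red post at (333,250). In the side view they are at (349,236) and (288,237). The two larger pipes are decoys. The wrist camera does not see the fixture yet.

```bash
cat > h.py <<'E'
from workcell import bot
import cv2,numpy as np
from scipy.spatial.transform import Rotation as Ro
def shot(n):
    s=bot.sense();c=bot.capture(n)
    f=240/np.tan(np.radians(c["fovy"])/2)
    if n=="wrist":
        T=np.eye(4);T[:3,:3]=Ro.from_euler("xyz",s["eef_rot"]).as_matrix();T[:3,3]=s["position"]
        M=T@c["mount"]
    else: M=np.linalg.inv(c["view"])
    return dict(img=np.ascontiguousarray(c["image"]),f=f,cx=c["cx"],cy=c["cy"],M=M,fish=n=="wrist")
def ray(c,u,v):
    a=np.array([u-c["cx"],v-c["cy"]])/c["f"]
    if c["fish"]:
        r=np.hypot(*a); d=np.array([a[0]/r*np.sin(r),-a[1]/r*np.sin(r),-np.cos(r)])
    else: d=np.array([a[0],-a[1],-1.])
    d=c["M"][:3,:3]@d; return c["M"][:3,3],d/np.linalg.norm(d)
def plane(c,u,v,z):
    o,d=ray(c,u,v); return o+d*(z-o[2])/d[2]
def tri(a,b):
    A=0;y=0
    for o,d in(a,b):
        P=np.eye(3)-np.outer(d,d);A=A+P;y=y+P@o
    return np.linalg.solve(A,y)
def blobs(mask,minA=5):
    n,l,st,ce=cv2.connectedComponentsWithStats(mask.astype(np.uint8))
    return [(ce[i].round(1).tolist(),st[i].tolist()) for i in range(1,n) if st[i,4]>=minA]
def masks(img):
    h=cv2.cvtColor(img,cv2.COLOR_RGB2HSV).astype(int);H,S,V=h[...,0],h[...,1],h[...,2]
    return dict(blue=(H>100)&(H<130)&(S>150)&(V>50),red=((H<6)|(H>174))&(S>170)&(V>80),white=(S<60)&(V>140),orange=(H>6)&(H<16)&(S>180)&(V>80))
E
python3 - <<'E'
from h import *
for n,(x,y,w,h) in (("scene",(240,220,170,120)),("side",(190,210,200,150))):
    c=shot(n);m=masks(c["img"])
    for k in m:
        mm=np.zeros_like(m[k]);mm[y:y+h,x:x+w]=m[k][y:y+h,x:x+w]
        if k!="white": print(n,k,blobs(mm,8))
    cv2.imwrite(f"pics/{n}c.png",cv2.resize(c["img"][y:y+h,x:x+w,::-1],None,fx=4,fy=4,interpolation=cv2.INTER_CUBIC))
E
```

```text
scene blue [([368.0, 232.1], [366, 231, 5, 3, 9]), ([367.8, 263.1], [338, 235, 54, 53, 1242]), ([355.1, 239.1], [351, 236, 8, 7, 25]), ([342.7, 246.0], [337, 242, 12, 9, 45]), ([355.0, 248.5], [352, 247, 7, 4, 10]), ([342.2, 255.4], [339, 254, 7, 4, 9]), ([285.8, 269.8], [274, 257, 23, 25, 448]), ([242.7, 303.2], [240, 287, 8, 32, 187])]
scene red [([332.7, 250.6], [330, 241, 7, 20, 116])]
scene orange [([265.1, 257.1], [261, 247, 10, 20, 160])]
side blue [([349.6, 240.0], [338, 229, 25, 25, 384]), ([237.8, 255.8], [215, 236, 56, 37, 941]), ([370.6, 280.7], [350, 259, 40, 43, 1380]), ([262.3, 278.7], [260, 270, 4, 18, 33])]
side red [([287.3, 227.9], [284, 226, 7, 7, 28])]
side orange [([277.8, 332.8], [272, 319, 13, 28, 269])]
```

View pics/scenec.png

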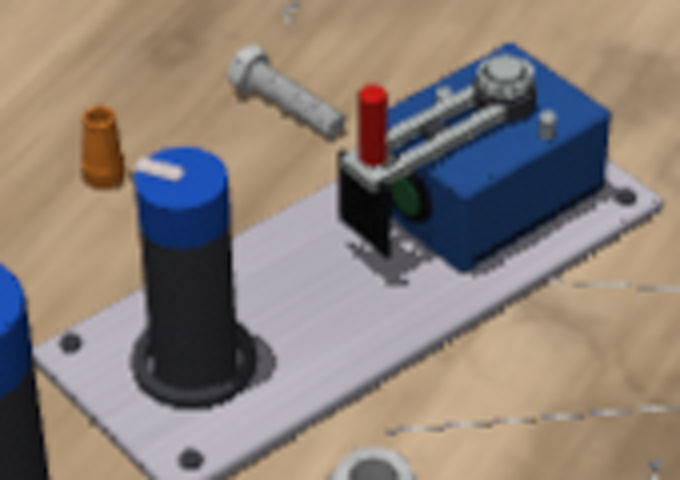

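The scene crop shows the seated pipe's top centre at full-image (285.7,264). The stripe runs from there to its rim end at (274.3,260.5), and the post top is near (333,243).

```bash
python3 - <<'E'
from h import *
s=shot("scene");d=shot("side")
cap=plane(s,285.7,264,.13);print("cap",cap,plane(d,350,234.6,.13),tri(ray(s,285.7,264),ray(d,350,234.6)))
p=plane(s,333,243.2,.119);print("post",p,plane(d,287.5,227,.119))
e=plane(s,274.3,260.5,.13);print("edge",e)
print("cup",plane(s,265,265,0),"bolt",plane(s,310,242,.01),"nut",plane(s,333,342,.01))
a=lambda v:np.arctan2(v[1],v[0])
print("yaw fix",a(p-cap),"stripe",a(e-cap))
print("seat base", plane(s,288.5,310,.018))
for px in((403,271),(375,236),(280,340),(248.5,308)): print(px,plane(s,*px,.01))
E
```

```text
cap [0.45380981 0.10355858 0.13      ] [0.45699594 0.10961117 0.13      ] [0.45662256 0.10521249 0.12755904]
post [0.55592673 0.06612549 0.119     ] [0.55927588 0.07042167 0.119     ]
edge [0.45161403 0.12620426 0.13      ]
cup [0.5482736  0.22535287 0.        ] bolt [0.64897689 0.17615533 0.01      ] nut [ 0.42932256 -0.00586525  0.01      ]
yaw fix -0.35136029885876907 stripe 1.6674562240940074
seat base [0.44979717 0.10189358 0.018     ]
(403, 271) [ 0.66329257 -0.0362007   0.01      ]
(375, 236) [0.73638308 0.06355579 0.01      ]
(280, 340) [0.38585639 0.0791867  0.01      ]
(248.5, 308) [0.4224764 0.175557  0.01     ]
```

```bash
python3 - <<'E'
from h import *
s=shot("scene");d=shot("side")
for n,a,b in (("near",(230,295.5),(440.5,228)),("left",(202.5,232.5),(371,270))): print(n,tri(ray(s,*a),ray(d,*b)))
E
```

```text
near [0.32277157 0.12289304 0.15536901]
left [0.42786909 0.26413741 0.15586167]
```

```bash
python3 -m pendant '[{"tx":-34,"ty":-27},{"tx":-34,"ty":-27},{"tx":-34,"ty":-27},{"tx":-34,"ty":-27},{"tx":-34,"ty":-27},{"tx":-34,"ty":-27},{"tx":-34,"ty":-27},{"tx":-34,"ty":-27},{"tx":-34,"ty":-27},{"tx":-34,"ty":-27},{"tx":-34,"ty":-27},{"tx":-34,"ty":-27},{"tx":0},{"tx":0}]' 20; python3 - <<'E'
from h import *
s=bot.sense();print(s["position"],s["eef_rot"],s["joints"].round(3))
c=shot("wrist");cv2.imwrite("pics/w1.png",c["img"][:,:,::-1])
m=masks(c["img"])
for k in ("blue","red"): print(k,blobs(m[k],60))
E
```

```text
[0.22911189 0.55452764 0.2415492 ] [-3.14144376e+00 -2.94507250e-05  2.74977992e+00] [ 1.122  0.091  1.231  0.     1.82  -0.057]
blue []
red [([364.8, 185.3], [331, 170, 76, 36, 855]), ([289.2, 218.4], [260, 204, 66, 28, 187]), ([216.2, 248.5], [202, 241, 25, 18, 150]), ([378.8, 396.1], [363, 393, 34, 9, 121]), ([374.5, 402.0], [359, 401, 32, 3, 60])]invalid input
```

View pics/w1.png

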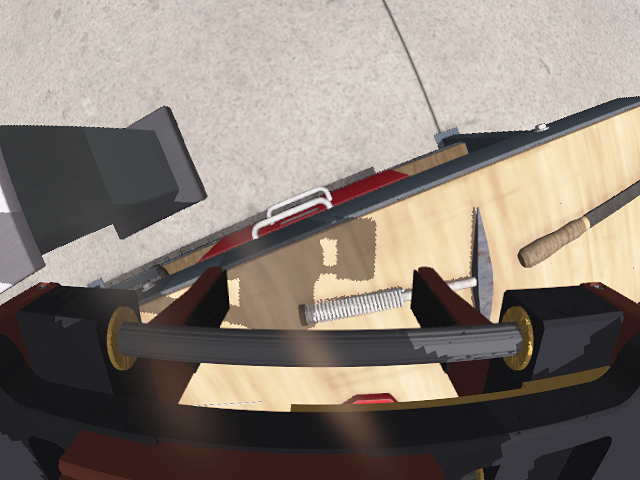

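The move was refused, so the picture is unchanged. I'll test the row format.

```bash
python3 -m pendant '[{"tx":-34,"ty":-27,"tz":0,"spin":0,"jaw":0}]' 20 || python3 -m pendant '[{"tx":-34,"ty":-27,"tz":0,"spin":0,"jaw":0}]'; python3 -m pendant '[{"tx":-34,"ty":-27}]'
```

```text
t: 0.6
position: [0.2485, 0.5184, 0.24]
eef_rot: [-3.14, -0.002, 2.754]
force: [1.3, 0.3, 0.1]
grip_width: 0.088
finger_force: 0.0invalid input
```

All five keys are required in each row.

```bash
python3 -m pendant '[{"tx":-34,"ty":-27,"tz":0,"spin":0,"jaw":0},{"tx":-34,"ty":-27,"tz":0,"spin":0,"jaw":0},{"tx":-34,"ty":-27,"tz":0,"spin":0,"jaw":0},{"tx":-34,"ty":-27,"tz":0,"spin":0,"jaw":0},{"tx":-34,"ty":-27,"tz":0,"spin":0,"jaw":0},{"tx":-34,"ty":-27,"tz":0,"spin":0,"jaw":0},{"tx":-34,"ty":-27,"tz":0,"spin":0,"jaw":0},{"tx":-34,"ty":-27,"tz":0,"spin":0,"jaw":0},{"tx":-34,"ty":-27,"tz":0,"spin":0,"jaw":0},{"tx":-34,"ty":-27,"tz":0,"spin":0,"jaw":0},{"tx":-34,"ty":-27,"tz":0,"spin":0,"jaw":0},{"tx":0,"ty":0,"tz":0,"spin":0,"jaw":0},{"tx":0,"ty":0,"tz":0,"spin":0,"jaw":0},{"tx":0,"ty":0,"tz":0,"spin":0,"jaw":0}]' 20; python3 - <<'E'
from h import *
s=bot.sense();print(s["position"],s["eef_rot"],s["joints"].round(3))
c=shot("wrist");cv2.imwrite("pics/w2.png",c["img"][:,:,::-1])
m=masks(c["img"])
for k in ("blue","red"): print(k,blobs(m[k],60))
E
```

```text
t: 2.0
position: [0.4821, 0.1002, 0.2418]
eef_rot: [3.141, -0.0, 2.751]
force: [0.3, 1.2, 0.3]
grip_width: 0.0879
finger_force: 0.0
[0.48212677 0.10015466 0.24177786] [ 3.14112313e+00 -1.89863088e-04  2.75061692e+00] [ 1.350e-01 -1.980e-01  1.510e+00  1.000e-03  1.830e+00 -1.044e+00]
blue [([255.6, 25.1], [210, 0, 89, 58, 4076]), ([510.6, 84.1], [466, 46, 87, 81, 4583]), ([309.0, 203.1], [282, 172, 58, 61, 2339]), ([342.7, 319.5], [331, 311, 25, 19, 370]), ([296.3, 384.7], [284, 367, 27, 42, 683]), ([350.0, 377.4], [338, 367, 19, 34, 278])]
red [([620.6, 117.4], [597, 87, 43, 74, 1713]), ([320.0, 316.3], [314, 310, 11, 19, 91])]
```

View pics/w2.png

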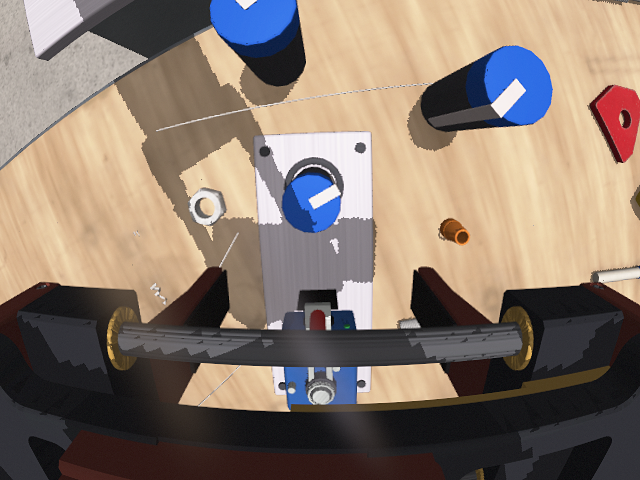

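The wrist view shows the cap centred at (312,203), its stripe pointing to (338,192), and the plate holes at (265,151), (361,148), (282,385) and (361,384).

```bash
cat > m.py <<'E'
from h import *
def cap(c,box,ztop=.13):
    x,y,w,h=box;m=masks(c["img"]);r=np.zeros((480,640),bool);r[y:y+h,x:x+w]=1
    b=blobs(m["blue"]&r,300); 
    n,l,st,ce=cv2.connectedComponentsWithStats((m["blue"]&r).astype(np.uint8));i=1+np.argmax(st[1:,4])
    p=cv2.findContours((l==i).astype(np.uint8),0,1)[0];hull=cv2.convexHull(max(p,key=cv2.contourArea))
    k=np.zeros((480,640),np.uint8);cv2.fillPoly(k,[hull],1);k=cv2.dilate(k,np.ones((7,7)))>0
    W=blobs(m["white"]&k,20);W=max(W,key=lambda q:q[1][4]) if W else None
    (u,v),rr=cv2.minEnclosingCircle(hull)
    C=plane(c,u,v,ztop);S=plane(c,*W[0],ztop) if W else None
    print("circle",u,v,rr,"white",W);return C,S
E
python3 - <<'E'
from m import *
c=shot("wrist")
C,S=cap(c,(275,165,75,75));a=lambda v:np.arctan2(v[1],v[0])
print(C,S,np.linalg.norm((S-C)[:2]),"stripe",a(S-C))
H=[plane(c,*p,.01) for p in((265,151),(361,148),(282,385),(361,384))]
print(np.round(H,4));print("yaw",a(H[2]-H[0]),a(H[3]-H[1]),a(H[2]+H[3]-H[0]-H[1]), "across",a(H[1]-H[0]))
mid=(H[0]+H[1])/2;mid2=(H[2]+H[3])/2;print(mid,mid2)
p=plane(c,318,318,.119);print("post",p,a(p-C),np.linalg.norm(p-C)); h=plane(c,320,391,.09);print("hub",h,a(h-C),np.linalg.norm(h-C))
E
```

```text
circle 310.75323486328125 202.20779418945312 30.09345817565918 white ([324.2, 196.4], [308, 184, 33, 26, 375])
[0.45423133 0.10441329 0.13      ] [0.45402912 0.1145569  0.13      ] 0.010145628089665803 stripe 1.5907284672048314
[[ 0.4032  0.0727  0.01  ]
 [ 0.4375  0.1629  0.01  ]
 [ 0.6618 -0.0246  0.01  ]
 [ 0.6976  0.0656  0.01  ]]
yaw -0.3596103145286305 -0.35795685276395267 -0.358781490626844 across 1.2080946056258322
[0.42034969 0.11779497 0.01      ] [0.67969783 0.02053622 0.01      ]
post [0.54246451 0.0732594  0.119     ] -0.33942125551540014 0.09421602593580752
hub [0.63099962 0.0385211  0.09      ] -0.35680557708922384 0.19284400471806346
```

```bash
python3 -m pendant '[{"tx":27,"ty":-7,"tz":0,"spin":0,"jaw":0},{"tx":0,"ty":0,"tz":30,"spin":0,"jaw":0},{"tx":0,"ty":0,"tz":30,"spin":0,"jaw":0},{"tx":0,"ty":0,"tz":30,"spin":0,"jaw":0},{"tx":0,"ty":0,"tz":25,"spin":0,"jaw":0},{"tx":0,"ty":0,"tz":19,"spin":0,"jaw":0},{"tx":0,"ty":0,"tz":0,"spin":0,"jaw":0},{"tx":0,"ty":0,"tz":0,"spin":0,"jaw":90},{"tx":0,"ty":0,"tz":0,"spin":0,"jaw":200},{"tx":0,"ty":0,"tz":0,"spin":0,"jaw":200},{"tx":0,"ty":0,"tz":0,"spin":0,"jaw":200},{"tx":0,"ty":0,"tz":0,"spin":0,"jaw":200},{"tx":0,"ty":0,"tz":0,"spin":0,"jaw":200}]' 20
```

```text
t: 3.4
position: [0.455, 0.1032, 0.1079]
eef_rot: [3.141, 0.0, 2.75]
force: [-0.4, 1.2, 0.5]
grip_width: 0.0432
finger_force: 0.5
```

```bash
python3 -m pendant '[{"tx":0,"ty":0,"tz":0,"spin":0,"jaw":200},{"tx":0,"ty":0,"tz":0,"spin":0,"jaw":200},{"tx":0,"ty":0,"tz":0,"spin":4,"jaw":200},{"tx":0,"ty":0,"tz":0,"spin":8,"jaw":200},{"tx":0,"ty":0,"tz":0,"spin":8,"jaw":200},{"tx":0,"ty":0,"tz":0,"spin":8,"jaw":200},{"tx":0,"ty":0,"tz":0,"spin":8,"jaw":200},{"tx":0,"ty":0,"tz":0,"spin":8,"jaw":200},{"tx":0,"ty":0,"tz":0,"spin":8,"jaw":200},{"tx":0,"ty":0,"tz":0,"spin":8,"jaw":200},{"tx":0,"ty":0,"tz":0,"spin":8,"jaw":200},{"tx":0,"ty":0,"tz":0,"spin":8,"jaw":200},{"tx":0,"ty":0,"tz":0,"spin":8,"jaw":200},{"tx":0,"ty":0,"tz":0,"spin":8,"jaw":200},{"tx":0,"ty":0,"tz":0,"spin":8,"jaw":200},{"tx":0,"ty":0,"tz":0,"spin":8,"jaw":200},{"tx":0,"ty":0,"tz":0,"spin":4,"jaw":200},{"tx":0,"ty":0,"tz":0,"spin":0,"jaw":200},{"tx":0,"ty":0,"tz":0,"spin":0,"jaw":200}]' 20; python3 - <<'E'
from h import *
s=bot.sense();print(s["position"],s["joints"].round(3))
E
```

```text
t: 5.3
position: [0.4546, 0.1031, 0.1078]
eef_rot: [-3.141, 0.0, 0.797]
force: [-2.5, 0.0, 3.4]
grip_width: 0.0418
finger_force: 20.0
[0.45457464 0.10313406 0.10778362] [ 0.15  -0.261  1.8    0.     1.603  0.924]
```

```bash
python3 -m pendant '[{"tx":0,"ty":0,"tz":0,"spin":0,"jaw":100},{"tx":0,"ty":0,"tz":0,"spin":0,"jaw":0},{"tx":0,"ty":0,"tz":0,"spin":0,"jaw":0},{"tx":0,"ty":0,"tz":0,"spin":0,"jaw":0},{"tx":0,"ty":0,"tz":0,"spin":0,"jaw":0},{"tx":0,"ty":0,"tz":-10,"spin":0,"jaw":0},{"tx":0,"ty":0,"tz":-30,"spin":0,"jaw":0},{"tx":0,"ty":0,"tz":-30,"spin":0,"jaw":0},{"tx":0,"ty":0,"tz":-35,"spin":0,"jaw":0},{"tx":-20,"ty":0,"tz":-27,"spin":0,"jaw":0},{"tx":-15,"ty":0,"tz":0,"spin":0,"jaw":0},{"tx":0,"ty":0,"tz":0,"spin":0,"jaw":0},{"tx":0,"ty":0,"tz":0,"spin":0,"jaw":0}]' 20; python3 - <<'E'
from m import *
c=shot("wrist");cv2.imwrite("pics/w3.png",c["img"][:,:,::-1])
C,S=cap(c,(260,150,110,110));a=lambda v:np.arctan2(v[1],v[0])
print(C,S,np.linalg.norm((S-C)[:2]),"stripe",a(S-C))
E
```

```text
t: 6.6
position: [0.4305, 0.0783, 0.2397]
eef_rot: [3.141, -0.001, 0.795]
force: [0.7, 0.7, 0.2]
grip_width: 0.0879
finger_force: 0.0
circle 319.8502197265625 191.35682678222656 30.215042114257812 white ([333.6, 185.1], [318, 173, 33, 25, 385])
[0.45558423 0.10262583 0.13      ] [0.46529694 0.09913152 0.13      ] 0.010322162642107887 stripe -0.3453490205196931
```

View pics/w3.png

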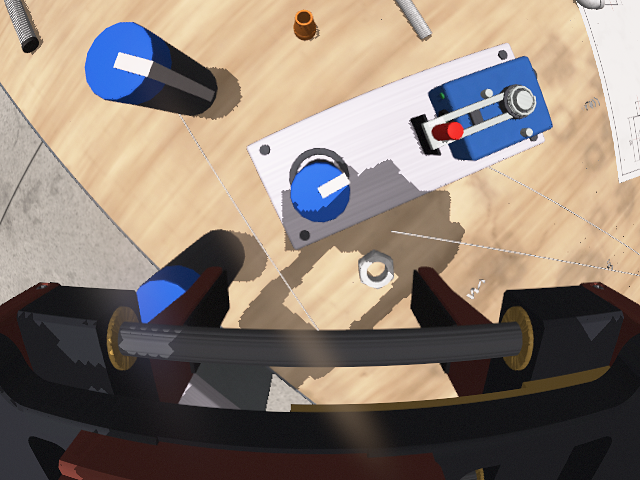

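The stripe now points at -0.345 rad, against -0.359 rad for the fixture, and the pipe stands in its ring. The post top is at (456,131) and the hub at (520,100).

```bash
python3 - <<'E'
from h import *
c=shot("wrist");m=masks(c["img"]);r=[b for b in blobs(m["red"],30) if 400<b[0][0]<500];print(r)
# top disc: far end of the blob from camera nadir
for u,v in ((456,131),):
    print("post",plane(c,u,v,.119))
print("hub",plane(c,520,100,.09))
s=np.array([.455,.1035]);X=np.array([np.cos(.359),-np.sin(.359)])
print("pred post",s+.11*X,"pivot",s+.195*X)
st=bot.sense();p=st["position"][:2];psi=-.359
d=s+.11*X-p;print(p,d,"in tool now (psi .795): tx",d@[np.cos(.795),np.sin(.795)],"ty",d@[np.sin(.795),-np.cos(.795)])
E
```

```text
[([448.4, 130.8], [432, 122, 32, 18, 439])]
post [0.55812352 0.0651663  0.119     ]
hub [0.63338306 0.03897035 0.09      ]
pred post [0.55798735 0.0648528 ] pivot [0.63756848 0.03498906]
[0.43038181 0.07845334] [ 0.12760553 -0.01360053] in tool now (psi .795): tx 0.07965128601809288 ty 0.10061719331704139
```

```bash
python3 -m pendant '[{"tx":20,"ty":25,"tz":0,"spin":0,"jaw":0},{"tx":20,"ty":25,"tz":0,"spin":0,"jaw":0},{"tx":20,"ty":25,"tz":0,"spin":0,"jaw":0},{"tx":20,"ty":25,"tz":0,"spin":0,"jaw":0},{"tx":0,"ty":0,"tz":0,"spin":8,"jaw":0},{"tx":0,"ty":0,"tz":0,"spin":8,"jaw":0},{"tx":0,"ty":0,"tz":0,"spin":8,"jaw":0},{"tx":0,"ty":0,"tz":0,"spin":8,"jaw":0},{"tx":0,"ty":0,"tz":0,"spin":8,"jaw":0},{"tx":0,"ty":0,"tz":0,"spin":8,"jaw":0},{"tx":0,"ty":0,"tz":0,"spin":8,"jaw":0},{"tx":0,"ty":0,"tz":0,"spin":8,"jaw":0},{"tx":0,"ty":0,"tz":0,"spin":2,"jaw":0},{"tx":0,"ty":0,"tz":0,"spin":0,"jaw":0},{"tx":0,"ty":0,"tz":0,"spin":0,"jaw":0}]' 20; python3 - <<'E'
from h import *
st=bot.sense();p=st["position"][:2];q=st["eef_rot"][2];d=np.array([.558,.065])-p
print(st["joints"].round(2),"tx",d@[np.cos(q),np.sin(q)],"ty",d@[np.sin(q),-np.cos(q)])
E
```

```text
t: 8.2
position: [0.5578, 0.0656, 0.2387]
eef_rot: [3.141, 0.001, -0.355]
force: [-0.1, -0.1, 0.2]
grip_width: 0.0878
finger_force: 0.0
[ 0.06 -0.01  1.34  0.    1.81  1.98] tx 0.0004048557023516015 ty 0.00047199262101872523
```

```bash
python3 -m pendant '[{"tx":0,"ty":0,"tz":30,"spin":0,"jaw":0},{"tx":0,"ty":0,"tz":30,"spin":0,"jaw":0},{"tx":0,"ty":0,"tz":30,"spin":0,"jaw":0},{"tx":0,"ty":0,"tz":25,"spin":0,"jaw":0},{"tx":0,"ty":0,"tz":19,"spin":0,"jaw":0},{"tx":0,"ty":0,"tz":0,"spin":0,"jaw":0},{"tx":0,"ty":0,"tz":0,"spin":0,"jaw":150},{"tx":0,"ty":0,"tz":0,"spin":0,"jaw":240},{"tx":0,"ty":0,"tz":0,"spin":0,"jaw":240},{"tx":0,"ty":0,"tz":0,"spin":0,"jaw":240},{"tx":0,"ty":0,"tz":0,"spin":0,"jaw":240},{"tx":0,"ty":0,"tz":0,"spin":0,"jaw":240},{"tx":0,"ty":0,"tz":0,"spin":0,"jaw":240},{"tx":0,"ty":0,"tz":0,"spin":0,"jaw":240},{"tx":0,"ty":0,"tz":0,"spin":0,"jaw":240}]' 25
```

```text
t: 9.7
position: [0.5577, 0.0652, 0.1056]
eef_rot: [3.142, 0.0, -0.357]
force: [-0.2, -0.1, -0.3]
grip_width: 0.0192
finger_force: 0.0
```

```bash
python3 -m pendant '[{"tx":0,"ty":0,"tz":0,"spin":0,"jaw":240},{"tx":0,"ty":0,"tz":0,"spin":0,"jaw":240},{"tx":0,"ty":0,"tz":0,"spin":0,"jaw":240},{"tx":0.1,"ty":4.5,"tz":0,"spin":-3,"jaw":240},{"tx":0.1,"ty":4.5,"tz":0,"spin":-3,"jaw":240},{"tx":0.5,"ty":8.9,"tz":0,"spin":-6,"jaw":240},{"tx":0.5,"ty":8.9,"tz":0,"spin":-6,"jaw":240},{"tx":0.5,"ty":8.9,"tz":0,"spin":-6,"jaw":240},{"tx":0.5,"ty":8.9,"tz":0,"spin":-6,"jaw":240},{"tx":0.5,"ty":8.9,"tz":0,"spin":-6,"jaw":240},{"tx":0.5,"ty":8.9,"tz":0,"spin":-6,"jaw":240},{"tx":0.5,"ty":8.9,"tz":0,"spin":-6,"jaw":240},{"tx":0,"ty":0,"tz":0,"spin":0,"jaw":240},{"tx":0,"ty":0,"tz":0,"spin":0,"jaw":240}]' 25; python3 - <<'E'
from h import *
p=bot.sense()["position"][:2]-[.6376,.035];print("angle",np.arctan2(p[1],p[0])-(np.pi-.359)+2*np.pi,np.hypot(*p))
E
```

```text
t: 11.1
position: [0.5625, -0.0027, 0.1056]
eef_rot: [-3.139, -0.002, 0.481]
force: [1.0, 6.4, -0.7]
grip_width: 0.0133
finger_force: 25.0
angle 0.8243857753275412 0.08404737899364474
```

```bash
python3 -m pendant '[{"tx":0.5,"ty":8.9,"tz":0,"spin":-6,"jaw":240},{"tx":0.3,"ty":7.4,"tz":0,"spin":-5,"jaw":240},{"tx":0,"ty":2,"tz":0,"spin":-1,"jaw":240},{"tx":0,"ty":0,"tz":0,"spin":0,"jaw":240},{"tx":0,"ty":0,"tz":0,"spin":0,"jaw":240},{"tx":0,"ty":0,"tz":0,"spin":0,"jaw":240}]' 25; python3 - <<'E'
from h import *
s=bot.sense();p=s["position"][:2]-[.6376,.035];print("angle",np.arctan2(p[1],p[0])-(np.pi-.359)+2*np.pi,np.hypot(*p))
q=s["eef_rot"][2];print("tool-y force",s["force"][:2]@[np.sin(q),-np.cos(q)])
E
```

```text
t: 11.7
position: [0.5722, -0.0174, 0.1056]
eef_rot: [-3.139, -0.002, 0.691]
force: [-0.7, 6.7, -1.0]
grip_width: 0.0135
finger_force: 25.0
angle 1.0349156523521152 0.08377150830312938
tool-y force -5.614364842006324
```

```bash
python3 -m pendant '[{"tx":0,"ty":1.5,"tz":0,"spin":0,"jaw":240},{"tx":0,"ty":1.5,"tz":0,"spin":0,"jaw":240},{"tx":0,"ty":0,"tz":0,"spin":0,"jaw":240},{"tx":0,"ty":0,"tz":0,"spin":0,"jaw":240},{"tx":0,"ty":0,"tz":0,"spin":0,"jaw":240}]' 25; python3 - <<'E'
from m import *
s=bot.sense();p=s["position"][:2]-[.6376,.035];print("angle",np.arctan2(p[1],p[0])-(np.pi-.359)+2*np.pi,np.hypot(*p))
q=s["eef_rot"][2];print("tool-y force",s["force"][:2]@[np.sin(q),-np.cos(q)])
c=shot("scene");cv2.imwrite("pics/s9.png",cv2.resize(c["img"][180:380,200:440,::-1],None,fx=3,fy=3))
E
```

```text
t: 12.2
position: [0.5729, -0.0181, 0.1055]
eef_rot: [-3.135, -0.001, 0.693]
force: [-5.7, 12.8, 2.2]
grip_width: 0.0134
finger_force: 25.0
angle 1.0462340790582259 0.08375788905503266
tool-y force -13.501735376319388
```

View pics/s9.png

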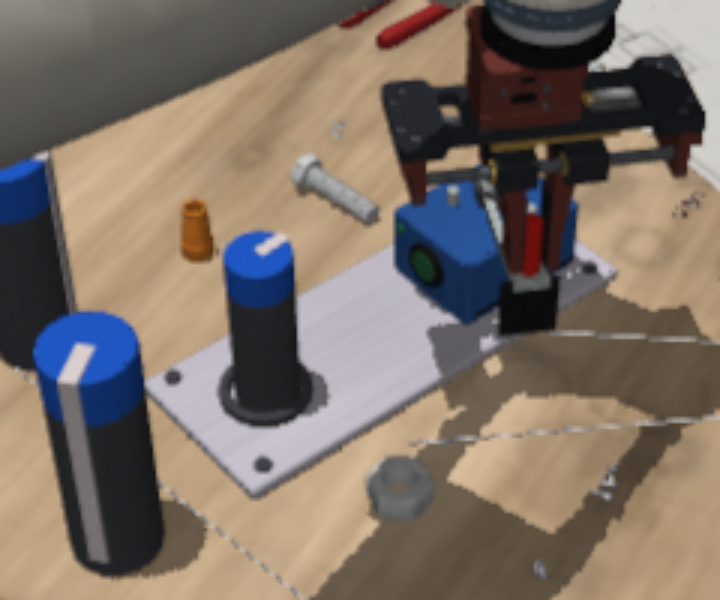

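The picture shows the pipe upright in its ring with the stripe towards the lens. The shutter is swung clear of the lens, and the force went from 5.6 to 13.5 N over the last 3 mm while the arm hardly moved, so it is on its stop. The cup, nut and bolt have not moved.

```bash
python3 -c "
from workcell import bot
print(bot.finish_job())"
```

```text
the job is handed in; nothing more can be done
None
```

The job is handed in after about 12 s of robot time, verdict not shown: the pipe stands released in its seat with its stripe within about 1° of the lens direction by my measurement, and the gripper is holding the shutter against its stop.

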